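# Sort the leftovers on the metal shop bench

### The job

Sort what was left on the bench: the copper pipe goes into the blue bin, the spanner into the orange bin, and the green oil bottle goes from its slanted rest to standing upright on the steel drip tray. Do not let the bottle fall over on the way, and leave everything else on the bench where it is.

Things in the scene. Friction and masses are not known exactly. Their poses are not given: they have to be found in the camera images.
- bottle: Green oil bottle, round, body 52 mm in diameter and 116 mm high, conical shoulder to 130 mm, yellow cap 28 mm in diameter up to 150 mm in all; 0.2 kg. Origin: centre of its underside; its z axis runs along the bottle to the cap. At the start it leans 35 degrees from vertical in the rest, cap end towards the robot's side. Best held by the body above the rest, 95 to 112 mm from the underside.
- rest: Fixed slanted bottle rest, yellow chute on a dark steel foot 150 x 100 mm. Origin: centre of the foot's underside, on the table. The bottle's underside centre stands 45 mm above the origin and the bottle leans towards the rest's -x. The chute is 70 mm wide; its back plate (on the -x side, under the bottle) reaches 82 mm along the bottle, its two side walls 50 mm; above that the bottle is free.
- tray: Fixed square steel drip tray, 130 x 130 mm outside, rim 14 mm high, wall 4 mm, floor 4 mm thick. Origin: centre of its underside, on the table.
- pipe: Piece of copper pipe 22 mm in diameter and 130 mm long with a six-sided brass nut 28 mm across and 26 mm long near each end (84 mm of bare pipe between); lies on the table, 0.18 kg. Origin: on the table below the middle of the pipe; its x axis runs along the pipe, whose centre line is 14 mm above the origin.
- spanner: Steel open-end spanner lying flat on the table, 160 mm long, shaft 17 mm wide and 7 mm thick, a round head at the -x end and an open jaw at the +x end; 0.15 kg. Origin: on the table below the middle of its length; its x axis runs along it.
- blue_bin: Fixed blue open bin, 150 (x) x 220 (y) x 55 mm high, walls and floor 5 mm. Origin: centre of its underside, on the table. A fixed bit of copper pipe (19 mm thick) lies in it along the +x wall.
- orange_bin: Fixed orange open bin, 150 (x) x 220 (y) x 55 mm high, walls and floor 5 mm. Origin: centre of its underside, on the table. A fixed screwdriver (20 mm thick) lies in it along the +x wall.
- oil_tin: Bystander: fixed blue square tin, 90 x 90 x 120 mm and a 15 mm cap. Origin: centre of its underside.
- jar: Bystander: loose amber jar, 68 mm in diameter, 90 mm high, standing. Origin: centre of its underside.
- mug: Bystander: loose white mug, 80 mm in diameter, 90 mm high, standing. Origin: centre of its underside.
- can: Bystander: loose red can with a paper label, 60 mm in diameter, 100 mm high, standing. Origin: centre of its underside.
- tape: Bystander: loose roll of yellow tape, 90 mm in diameter, 40 mm high, lying flat. Origin: centre of its underside.
Mind the look-alikes: they are no part of the job. There is more than one size of the tray; the one meant has the size given above.

How it is judged (in metres and radians):
At the end, for the whole second after the job is handed in: Bottle upright (within 0.1 rad) on the tray floor: underside centre within 60 mm of the tray centre along each tray axis and under 12 mm above the tray's underside. Pipe origin in the blue bin, spanner origin in the orange bin, inside the walls and below the 55 mm rim. All three at rest (x of bottle in the frame of tray between -0.06 and 0.06 m and y of bottle in the frame of tray between -0.06 and 0.06 m and z of bottle in the frame of tray between 0 and 0.012 m and angle between bottle's own z axis and vertical below 0.1 rad and x of pipe in the frame of blue_bin between -0.075 and 0.075 m and y of pipe in the frame of blue_bin between -0.11 and 0.11 m and z of pipe in the frame of blue_bin between 0 and 0.055 m and x of spanner in the frame of orange_bin between -0.075 and 0.075 m and y of spanner in the frame of orange_bin between -0.11 and 0.11 m and z of spanner in the frame of orange_bin between 0 and 0.055 m and linear speed of each of bottle, pipe, spanner below 0.03 m/s); the robot touches nothing.
It fails at once if the bottle falls over (leans more than 1.25 rad) (angle between bottle's own z axis and vertical above 1.25 rad).
It fails at once if the jar is pushed away (more than 40 mm) (distance of jar from where it was at the start of the episode above 0.04 m).
It fails at once if the mug is pushed away (more than 40 mm) (distance of mug from where it was at the start of the episode above 0.04 m).
It fails at once if the can is pushed away (more than 40 mm) (distance of can from where it was at the start of the episode above 0.04 m).
It fails at once if the tape is pushed away (more than 40 mm) (distance of tape from where it was at the start of the episode above 0.04 m).
It also fails if it takes over 72 s, if anything falls off the work surface, if the arm or the gripper's body presses on something with over 40 N, if the wrist force passes 120 N, or if a joint passes its speed limit or range.

### The arm

A 6-joint arm with a two-finger parallel gripper is mounted at the origin on the work surface. World frame = base frame: x ahead of the robot, y to its left, z up, the work surface at z = 0. Lengths are in m, angles in degrees, forces in N, time in s.
With the tool pointing down it reaches from about 0.4 to 0.825 m from the base axis. Payload 7 kg.
Tool frame: the origin (TCP) lies midway between the tips of the shut fingers; the grasp point (between the pads) lies ctrl.grasp_offset behind it (ctrl.grasp_offset is the distance from the TCP to the grasp point, in m); z points along the fingers, y is the line along which they close (so a half turn about z gives the same grasp; the last joint's range is limited). The gripper opens to 88 mm and grips with 3 to 60 N. Pads are 19 mm wide; open, the fingers measure 130 mm over their backs; the gripper's body (78 mm by 193 mm) begins 47 mm behind the grasp point.
Start: joints at [88.757, 20.546, 0.682, 0, -70.136, -16.507], TCP at [0.206, 0.643, 0.227] pointing down, gripper open.
Joint ranges: [-176.03, 176.03], [-82.01, 121.73], [-58.28, 71.71], [-173.87, 95.51], [-174.79, -0.11], [-173.66, 173.66]. Speed limits (degrees/s): [136.94, 136.94, 172.46, 180, 180, 180].

### API

Orientations are given as [roll, pitch, yaw] about the fixed x, y, z axes, in that order (R = Rz(yaw) Ry(pitch) Rx(roll)).
In Python, from plant import ctrl gives the robot as it stands. The module is installed in compiled form; this text tells all that it offers.
- The arm moves only by the tool send_rows, never from a script. Its argument "increments" is a list that holds one entry, the list of rows, each a list of 4 numbers: the shift along the world's x, y, z normalised to -1 to 1, where 1 is 0.2 m, then the turn about the world's z normalised to -1 to 1, where 1 is 1.5 rad. In form: [[[x, y, z, roll], ...]]. A call has 1 to 12 rows; each row is the pose to reach, as a shift and turn from the pose commanded when the call began; what a row does not reach only later rows make up. A row lasts 1/8 s, in which the tool goes at most 62.5 mm and 10.7 degrees, less where a joint would pass 70% of its speed; a pose out of reach is approached as far as the arm can. A call with a number of a shift or a turn outside -1 to 1 is refused whole. A call with a gripper value outside its range is refused whole. "jaw" is the opening, from 0 (shut) to 1 (fully open), set as the call begins (left out, the last holds). The fingers move at their own pace and stop on an object; the grip force is fixed at half the most. Time passes only in rows, so rows that repeat a pose let the fingers close. It gives the time, the measured TCP pose, the force, the opening and the grip force at its end, in the units of the state.
- ctrl.get_obs(): the state, without advancing time (a new reading comes with each control period).
- ctrl.snapshot(name): name is "scene" or "side" or "wrist"; returns the picture (384x512x3 uint8, red, green, blue); there is no depth.
- ctrl.calibration(name): a dict with "mtx" (3x3 intrinsics, pixels), "eye" and "attitude" of the camera in the world. Camera axes: x right, y up, looking along -z (the intrinsics and any distortion apply to the point x, -y, -z); pixel columns grow to the right and rows downward; lengths in m; the calibration is good to about 2 mm. A picture is of the moment at which its call begins: read the wrist's pose just before it. calibration takes no time and is no camera call; for the wrist camera it gives the pose at the moment of the call.
- ctrl.close_job(): hands the job in; it is judged then, once.
Trained networks look in the newest picture that a camera, given by its name, has taken for a name from the list of things; names that differ only in an ending like _2 or _b are one class to them, and where a whole thing is asked for, a point or a joint stands for the part that bears it (a point fixed in the world has none). Each returns a list of dicts, best first, with "conf" (0 to 1); they miss things now and then, are a little off and sometimes report something else, mostly with a low value. They report only what shows in the picture. A call takes as long as a camera call. They do not tell look-alikes from the thing itself.
- ctrl.trace(thing, camera): "mask" (384x512 bool, what is visible of it) and "bbox" ([left, top, right, bottom] in pixels, round what is visible of it).
- ctrl.spot_point(thing, camera): "pixel" ([row, column] in pixels: a listed point, or the origin of a listed thing).
The state is a dict: "clock": time; "joint_pos": joint angles; "qvel": joint speeds; "tau": joint torques, N m; "tool_pos": TCP position; "orientation": TCP orientation; "force": force on the tool from outside, world axes, zero at the start; "moment": the same for the moment, N m; "opening": finger opening in m; "gripper_force": force on a finger pad.
Only numpy, scipy, OpenCV 4.12 (cv2) and the standard library are available. Lean on these libraries where they do the work, as an engineer would, in place of code of your own. Each camera call takes 0.05 s, during which the arm holds its last target. There are 200 camera calls.

## Working session

There is one attempt and no reset: what is moved stays moved. The work goes in short steps, Python scripts to look and compute and a tool call to move; the robot and the scene stay as the last step left them, time stands still between calls to the robot, and variables do not carry over. Pictures are saved under pics/ and viewed, at most 10 in all, crops included, and the job is handed in when it is done.

Besides the shell and the picture viewer there is one more tool, called after "Request:" as a command line: name --argument value ..., lists and objects as JSON in quotes. send_rows: Moves the arm, as the interface text tells. Its arguments: {"type":"object","properties":{"increments":{"type":"array"},"jaw":{"type":"number"}},"required":["increments"]}

```bash
mkdir -p pics; python3 - <<'E'
from plant import ctrl
import cv2,numpy as np
print(ctrl.get_obs(), ctrl.grasp_offset)
ims=[]
for n in ["scene","side","wrist"]:
    im=ctrl.snapshot(n); cv2.imwrite(f"pics/{n}0.png",im[:,:,::-1]); ims.append(im)
    c=ctrl.calibration(n); print(n,{k:np.round(v,3).tolist() for k,v in c.items()})
    for t in ["bottle","rest","tray","pipe","spanner","blue_bin","orange_bin","jar","mug","can","tape","oil_tin"]:
        print(t,[(np.round(d["pixel"],1).tolist(),round(d["conf"],2)) for d in ctrl.spot_point(t,n)])
E
```

```text
{'clock': 0.0, 'joint_pos': array([ 8.87558079e+01,  2.05913854e+01,  6.34435527e-01, -1.73396052e-02,
       -7.01358589e+01, -1.65061816e+01]), 'qvel': array([ 0.04713941,  0.07943231, -0.05031513, -0.00677123,  0.03252657,
        0.05047624]), 'tau': array([-1.27164363e-03, -5.82710016e+01,  2.93047893e+01,  6.99743852e+00,
        6.81135280e-03, -1.60322097e-04]), 'tool_pos': array([0.2056896 , 0.64239682, 0.22563702]), 'orientation': array([ 1.79906384e+02, -1.07422816e-02, -1.77562700e+01]), 'force': array([-0.09465728,  0.29066332, -0.15696651]), 'moment': array([0.10074   , 0.03655675, 0.01895571]), 'gripper_force': 0.0, 'opening': 0.08758691521666445} 0.0188
scene {'mtx': [[488.629, 0.0, 256.774], [0.0, 488.629, 191.013], [0.0, 0.0, 1.0]], 'eye': [0.919, -0.668, 1.394], 'attitude': [31.293, -0.358, 30.844]}
bottle [([222.2, 309.5], 0.77)]
rest [([223.6, 306.8], 0.72), ([262.7, 127.5], 0.19)]
tray [([164.2, 316.4], 0.79), ([136.7, 342.5], 0.57)]
pipe [([177.7, 250.9], 0.66), ([219.7, 305.4], 0.29)]
spanner [([223.7, 214.6], 0.85)]
blue_bin [([281.7, 165.0], 0.58)]
orange_bi
[... 361 characters left out ...]
'attitude': [57.576, 1.097, -5.786]}
bottle [([194.5, 308.6], 0.7)]
rest [([201.5, 305.1], 0.56)]
tray [([172.5, 275.6], 0.97), ([153.6, 270.2], 0.64)]
pipe []
spanner [([240.4, 230.7], 0.64)]
blue_bin [([305.1, 223.5], 0.65)]
orange_bin []
jar [([177.9, 186.4], 0.62)]
mug [([243.6, 343.9], 0.55)]
can [([188.8, 313.6], 0.55)]
tape [([315.6, 165.9], 0.64)]
oil_tin [([270.6, 304.9], 0.75), ([174.9, 187.5], 0.23)]
wrist {'mtx': [[283.132, 0.0, 254.691], [0.0, 283.132, 192.808], [0.0, 0.0, 1.0]], 'eye': [0.284, 0.617, 0.385], 'attitude': [-17.285, -0.018, -107.745]}
bottle []
rest []
tray []
pipe []
spanner []
blue_bin []
orange_bin []
jar [([11.7, 500.4], 0.88)]
mug []
can []
tape []
oil_tin []
```

```bash
python3 - <<'E'
import cv2,numpy as np
a=cv2.imread("pics/scene0.png");b=cv2.imread("pics/side0.png")
cv2.imwrite("pics/s1.png",cv2.resize(a,(800,600),interpolation=cv2.INTER_CUBIC))
cv2.imwrite("pics/s2.png",cv2.resize(b,(800,600),interpolation=cv2.INTER_CUBIC))
E
cat > h.py <<'E'
import numpy as np
from scipy.spatial.transform import Rotation as R
from plant import ctrl
def cam(n,c=None):
    c=c or ctrl.calibration(n)
    return np.array(c["mtx"]),np.array(c["eye"]),R.from_euler("xyz",c["attitude"],degrees=True).as_matrix()
def ray(n,col,row,c=None):
    K,e,A=cam(n,c); d=np.linalg.solve(K,[col,row,1.]); return e,A@(d*[1,-1,-1])
def atz(n,col,row,z,c=None):
    e,d=ray(n,col,row,c); return e+d*(z-e[2])/d[2]
def proj(n,p,c=None):
    K,e,A=cam(n,c); q=(np.atleast_2d(p)-e)@A*[1,-1,-1]; q=q@K.T; return q[:,:2]/q[:,2:]
def tri(*rays):
    M=0;b=0
    for e,d in rays:
        d=d/np.linalg.norm(d);P=np.eye(3)-np.outer(d,d);M=M+P;b=b+P@e
    x=np.linalg.solve(M,b)
    return x,[float(np.linalg.norm((np.eye(3)-np.outer(d,d)/(d@d))@(x-e))) for e,d in rays]
E
python3 - <<'E'
from h import *
for n,z,c,r in [("bottle",.045,309.5,222.2),("tray1",0,316.4,164.2),("tray2",0,342.5,136.7),("pipe",0,250.9,177.7),("spanner",0,214.6,223.7),("blue",0,165,281.7),("orange",0,285.8,121.1),("jar",0,241.9,116.6),("mug",0,297,286.5),("can",0,343,204.6),("tape",0,125.9,262),("tin",0,240.6,296.9)]:
    print(n,np.round(atz("scene",c,r,z),3))
for n,s,t in [("bottle",(309.5,222.2),(308.6,194.5)),("tray1",(316.4,164.2),(275.6,172.5)),("tray2",(342.5,136.7),(270.2,153.6)),("spanner",(214.6,223.7),(230.7,240.4)),("blue",(165,281.7),(223.5,305.1))]:
    print(n,*tri(ray("scene",*s),ray("side",*t)))
E
```

```text
bottle [0.705 0.028 0.045]
tray1 [0.613 0.264 0.   ]
tray2 [0.639 0.419 0.   ]
pipe [0.448 0.099 0.   ]
spanner [ 0.439 -0.111  0.   ]
blue [ 0.42  -0.351  0.   ]
orange [ 0.43   0.376 -0.   ]
jar [0.281 0.311 0.   ]
mug [ 0.766 -0.16   0.   ]
can [0.762 0.166 0.   ]
tape [ 0.279 -0.361  0.   ]
tin [ 0.639 -0.274  0.   ]
bottle [0.7047235  0.02563572 0.05065372] [0.0011574781486782804, 0.0011574781486785445]
tray1 [0.62305681 0.24636669 0.02058883] [0.005759725470718171, 0.005759725470718123]
tray2 [0.63501283 0.41404061 0.01094151] [0.006283908501277382, 0.006283908501277226]
spanner [ 0.44299024 -0.11341075  0.00338775] [0.0025734566331724225, 0.0025734566331724637]
blue [ 4.19384166e-01 -3.50453629e-01  2.12301669e-04] [0.00040852548383509956, 0.00040852548383515014]
```

View pics/s1.png

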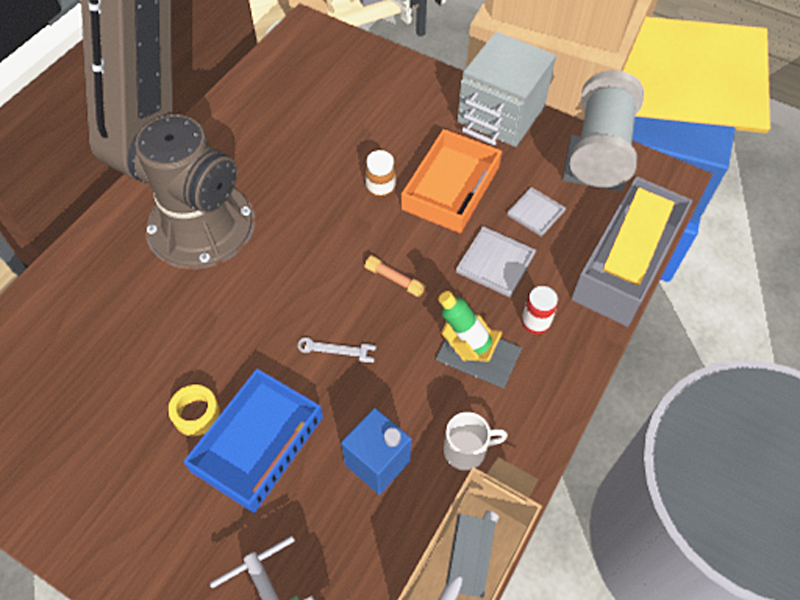

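View pics/s2.png

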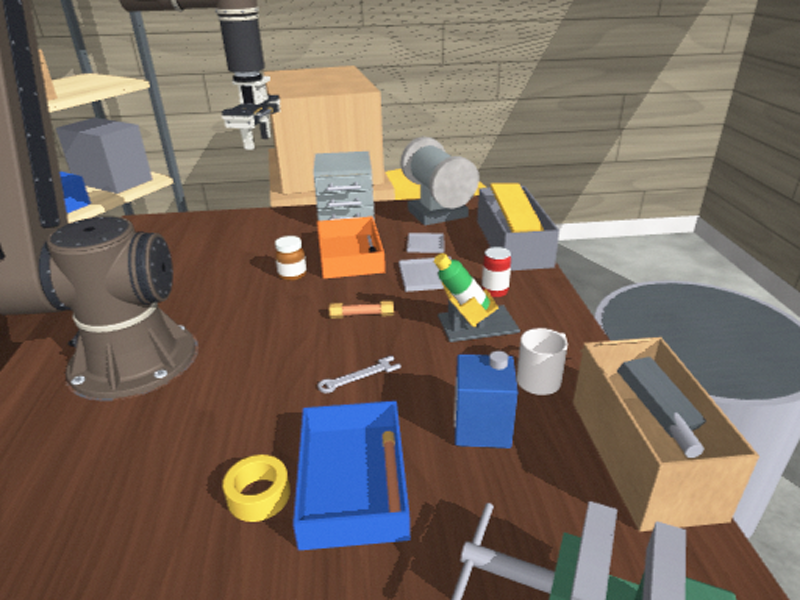

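The scene view (800×600 scale) shows the bottle leaning in its rest at (467,325), the pipe at (395,275) and the spanner at (337,349). The blue bin is at (255,440) and the orange bin at (452,180).

There are two tray candidates: a large one at (496,260) and a small one at (537,210). I'll measure both sizes and confirm in a crop. The bits of pipe and screwdriver inside the bins are fixed look-alikes.

```bash
python3 - <<'E'
from h import *
import cv2
S={}
for n in ["scene","side"]:
    ctrl.snapshot(n)
    for t,z in [("pipe",.014),("spanner",.005),("tray",.014),("blue_bin",.055),("orange_bin",.055),("bottle",0),("oil_tin",.12)]:
        for d in ctrl.trace(t,n):
            if d["conf"]<.4: continue
            m=d["mask"].astype(np.uint8); S[n,t]=m
            ys,xs=np.nonzero(m)
            if len(xs)<20: continue
            P=np.array([atz(n,x,y,z)[:2] for x,y in zip(xs,ys)]).astype(np.float32)
            (c,s,a)=cv2.minAreaRect(P); ev=np.linalg.svd(P-P.mean(0),full_matrices=False)[2][0]
            print(n,t,round(d["conf"],2),len(xs),"rect",np.round(c,3),np.round(s,3),round(a,1),"pca",round(np.degrees(np.arctan2(ev[1],ev[0]))%180,1),"mean",P.mean(0).round(3), "img c",xs.mean().round(),ys.mean().round())
cc={}
for n in ["scene","side"]:
    im=cv2.imread(f"pics/{n}0.png"); h=cv2.cvtColor(im,cv2.COLOR_BGR2HSV)
    c=(286,191) if n=="scene" else (283.5,167)
    w=np.zeros(h.shape[:2],bool); w[int(c[1])-9:int(c[1])+9,int(c[0])-10:int(c[0])+10]=1
    k=w&(h[...,0]>18)&(h[...,0]<36)&(h[...,1]>120)&(h[...,2]>80)
    ys,xs=np.nonzero(k); cc[n]=(xs.mean(),ys.mean()); print(n,"cap",cc[n],len(xs))
print("cap",*tri(ray("scene",*cc["scene"]),ray("side",*cc["side"])))
a=cv2.imread("pics/scene0.png")[120:250,225:385]
cv2.imwrite("pics/crop.png",cv2.resize(a,None,fx=4.6,fy=4.6,interpolation=cv2.INTER_CUBIC))
E
```

```text
Traceback (most recent call last):
  File "h.py", line 10, in atz
    e,d=ray(n,col,row,c); return e+d*(z-e[2])/d[2]
        ~~~^^^^^^^^^^^^^
  File "h.py", line 8, in ray
    K,e,A=cam(n,c); d=np.linalg.solve(K,[col,row,1.]); return e,A@(d*[1,-1,-1])
          ~~~^^^^^
  File "h.py", line 5, in cam
    c=c or ctrl.calibration(n)
           ~~~~~~~~~~~~~~~~^^^
ValueError: time passes only in moves, steps and waits
```

```bash
cat >> h.py <<'E'
_C={}
def cam(n,c=None):
    if c is None:
        if n not in _C: _C[n]=ctrl.calibration(n)
        c=_C[n]
    return np.array(c["mtx"]),np.array(c["eye"]),R.from_euler("xyz",c["attitude"],degrees=True).as_matrix()
def rect(n,m,z,c=None):
    import cv2
    ys,xs=np.nonzero(m)
    P=np.array([atz(n,x,y,z,c)[:2] for x,y in zip(xs,ys)]).astype(np.float32)
    (q,s,a)=cv2.minAreaRect(P); ev=np.linalg.svd(P-P.mean(0),full_matrices=False)[2][0]
    return "rect",np.round(q,3),np.round(s,3),round(a,1),"pca",round(np.degrees(np.arctan2(ev[1],ev[0]))%180,1),"mean",P.mean(0).round(3),"img",xs.mean().round(),ys.mean().round()
E
cat > m.py <<'E'
from h import *
import cv2
for n in ["scene","side"]:
    ctrl.snapshot(n)
    for t,z in [("pipe",.014),("spanner",.005),("tray",.014),("blue_bin",.055),("orange_bin",.055),("bottle",0),("oil_tin",.12)]:
        for d in ctrl.trace(t,n):
            if d["conf"]<.4 or d["mask"].sum()<20: continue
            print(n,t,round(d["conf"],2),*rect(n,d["mask"],z))
cc={}
for n in ["scene","side"]:
    im=cv2.imread(f"pics/{n}0.png"); h=cv2.cvtColor(im,cv2.COLOR_BGR2HSV)
    c=(286,191) if n=="scene" else (283.5,167)
    w=np.zeros(h.shape[:2],bool); w[int(c[1])-9:int(c[1])+9,int(c[0])-10:int(c[0])+10]=1
    k=w&(h[...,0]>18)&(h[...,0]<36)&(h[...,1]>120)&(h[...,2]>80)
    ys,xs=np.nonzero(k); cc[n]=(xs.mean(),ys.mean()); print(n,"cap",cc[n],len(xs))
print("cap",*tri(ray("scene",*cc["scene"]),ray("side",*cc["side"])))
a=cv2.imread("pics/scene0.png")[120:250,225:385]
cv2.imwrite("pics/crop.png",cv2.resize(a,None,fx=4.6,fy=4.6,interpolation=cv2.INTER_CUBIC))
E
python3 m.py
```

```text
scene pipe 0.61 rect [0.452 0.098] [0.033 0.142] 89.5 pca 177.5 mean [0.449 0.097] img 251.0 176.0
scene spanner 0.53 rect [ 0.44  -0.115] [0.153 0.035] 23.4 pca 21.5 mean [ 0.443 -0.112] img 215.0 224.0
scene tray 0.94 rect [0.639 0.412] [0.1   0.096] 80.0 pca 76.8 mean [0.639 0.411] img 342.0 136.0
scene tray 0.77 rect [0.623 0.245] [0.134 0.143] 1.1 pca 82.3 mean [0.624 0.243] img 317.0 168.0
scene blue_bin 0.88 rect [ 0.432 -0.361] [0.228 0.167] 89.7 pca 89.8 mean [ 0.433 -0.366] img 162.0 282.0
scene orange_bin 0.88 rect [0.442 0.366] [0.168 0.265] 3.7 pca 96.0 mean [0.444 0.362] img 288.0 116.0
scene bottle 0.6 rect [0.63  0.082] [0.063 0.164] 61.9 pca 153.5 mean [0.633 0.081] img 296.0 206.0
scene oil_tin 0.9 rect [ 0.648 -0.287] [0.113 0.122] 76.7 pca 128.0 mean [ 0.65  -0.288] img 240.0 288.0
side pipe 0.82 rect [0.454 0.096] [0.057 0.137] 85.7 pca 176.9 mean [0.453 0.098] img 230.0 198.0
side spanner 0.81 rect [ 0.441 -0.113] [0.158 0.046] 25.8 pca 24.2 mean [ 0.44  -0.113] img 229.0 240.0
side tray 0.75 rect [0.635 0.398] [0.12  0.092] 81.9 pca 78.5 mean [0.635 0.399] img 
[... 159 characters left out ...]
1] 89.2 pca 89.9 mean [ 0.424 -0.393] img 225.0 305.0
side orange_bin 0.84 rect [0.441 0.335] [0.151 0.318] 3.5 pca 92.3 mean [0.439 0.321] img 224.0 158.0
side orange_bin 0.66 rect [0.298 0.296] [0.063 0.235] 4.7 pca 96.4 mean [0.298 0.285] img 186.0 165.0
side bottle 0.74 rect [0.689 0.225] [0.071 0.273] 11.9 pca 101.9 mean [0.694 0.215] img 295.0 180.0
side oil_tin 0.85 rect [ 0.629 -0.329] [0.213 0.093] 78.2 pca 74.4 mean [ 0.625 -0.335] img 310.0 257.0
scene cap (np.float64(285.85858585858585), np.float64(191.5151515151515)) 99
side cap (np.float64(282.7654320987654), np.float64(166.77777777777777)) 81
cap [0.61665309 0.0223912  0.16046278] [0.0008380249047431501, 0.0008380249047431533]
```

View pics/crop.png

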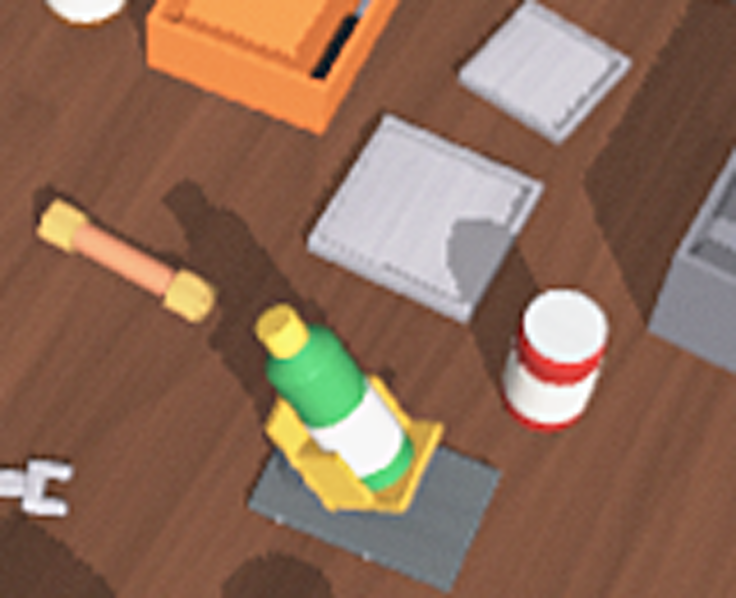

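The crop shows the large tray at about (425,215) and the small one at (545,70). Their measured sizes are about 0.134–0.143 m and 0.10 m, so the large tray at world (0.622, 0.246) is the 130 mm one meant. The pipe on the table at (125,260), with a nut at each end, is the loose one.

I'll start by moving above the pipe.

Request:
send_rows --increments '[[[0.41, -0.9, 0, 0.178], [0.41, -0.9, 0, 0.178], [0.41, -0.9, 0, 0.178], [0.41, -0.9, 0, 0.178]]]' --jaw 1

```text
clock: 3.35
tool_pos: [0.2888, 0.4598, 0.2274]
orientation: [-180.0, -0.0, -2.6]
force: [0.8, 0.3, 1.1]
opening: 0.0879
gripper_force: 0.0
```

Request:
send_rows --increments '[[[0.41, -0.9, 0, 0], [0.41, -0.9, 0, 0], [0.41, -0.9, 0, 0], [0.41, -0.9, 0, 0]]]'

```text
clock: 3.85
tool_pos: [0.3706, 0.2805, 0.227]
orientation: [-180.0, -0.0, -2.6]
force: [0.6, 0.0, -0.1]
opening: 0.0875
gripper_force: 0.0
```

Request:
send_rows --increments '[[[0.41, -0.9, 0, 0], [0.41, -0.9, 0, 0], [0.41, -0.9, 0, 0], [0.41, -0.9, 0, 0], [0.41, -0.9, 0, 0]]]'

```text
clock: 4.47
tool_pos: [0.4523, 0.1029, 0.2265]
orientation: [-180.0, -0.0, -2.5]
force: [0.1, 0.4, -0.7]
opening: 0.0873
gripper_force: 0.0
```

```bash
cat > w.py <<'E'
from h import *
import cv2,sys
o=ctrl.get_obs(); print(o["clock"],o["tool_pos"].round(4),o["orientation"].round(2),o["joint_pos"].round(1))
c=ctrl.calibration("wrist"); im=ctrl.snapshot("wrist"); cv2.imwrite(f"pics/{sys.argv[1]}.png",im[:,:,::-1])
for t,z in [("pipe",.014),("spanner",.006),("bottle",.13),("tray",.014)]:
    for d in ctrl.trace(t,"wrist"):
        if d["conf"]>.35 and d["mask"].sum()>20: print(t,round(d["conf"],2),d["bbox"],*rect("wrist",d["mask"],z,c))
    print(t,"origin",[atz("wrist",d["pixel"][1],d["pixel"][0],0.,c).round(3) for d in ctrl.spot_point(t,"wrist") if d["conf"]>.35])
E
python3 w.py w1
```

```text
4.475 [0.4523 0.1029 0.2265] [-180.     -0.     -2.55] [ 37.2   0.2 -24.8  -0.  -65.   50.2]
pipe 0.85 [241.5, 113.7, 271.9, 216.1] rect [0.454 0.097] [0.036 0.142] 87.5 pca 178.0 mean [0.457 0.098] img 258.0 164.0
pipe origin [array([0.459, 0.101, 0.   ])]
spanner 0.57 [379.8, 108.2, 432.5, 217.1] rect [ 0.443 -0.112] [0.16  0.038] 24.3 pca 22.7 mean [ 0.45  -0.108] img 409.0 162.0
spanner origin [array([ 0.446, -0.111,  0.   ])]
bottle 0.37 [497.4, 152.7, 512.0, 233.8] rect [ 0.44  -0.133] [0.078 0.015] 12.5 pca 8.2 mean [ 0.434 -0.137] img 506.0 202.0
bottle origin []
tray 0.89 [0.7, 0.0, 25.5, 72.2] rect [0.624 0.38 ] [0.031 0.076] 79.0 pca 165.6 mean [0.622 0.379] img 11.0 37.0
tray 0.66 [57.9, 0.0, 183.6, 92.9] rect [0.608 0.248] [0.1   0.134] 0.8 pca 87.2 mean [0.608 0.249] img 124.0 44.0
tray origin [array([0.624, 0.251, 0.   ])]
```

Request:
send_rows --increments '[[[0.01, -0.03, -0.3, 0], [0.01, -0.03, -0.6, 0], [0.01, -0.03, -0.85, 0], [0.01, -0.03, -1, 0], [0.01, -0.03, -1, 0]]]'

```text
clock: 5.55
tool_pos: [0.4524, 0.096, 0.0248]
orientation: [179.8, 0.2, -2.4]
force: [0.0, 0.0, 1.4]
opening: 0.0873
gripper_force: 0.0
```

Request:
send_rows --increments '[[[0, 0, -0.05, 0], [0, 0, -0.1, 0], [0, 0, -0.11, 0], [0, 0, -0.11, 0]]]'

```text
clock: 6.05
tool_pos: [0.4539, 0.0969, 0.0048]
orientation: [-180.0, -0.0, -2.4]
force: [-1.1, -0.3, 0.7]
opening: 0.0871
gripper_force: 0.0
```

Request:
send_rows --increments '[[[0, 0, 0, 0], [0, 0, 0, 0], [0, 0, 0, 0], [0, 0, 0, 0], [0, 0, 0, 0], [0, 0, 0, 0]]]' --jaw 0

```text
clock: 6.8
tool_pos: [0.4538, 0.0968, 0.0045]
orientation: [180.0, 0.0, -2.5]
force: [-0.3, 0.6, -0.8]
opening: 0.0332
gripper_force: 0.0
```

Request:
send_rows --increments '[[[0, 0, 0, 0], [0, 0, 0, 0], [0, 0, 0, 0], [0, 0, 0, 0]]]'

```text
clock: 7.3
tool_pos: [0.4539, 0.097, 0.0046]
orientation: [-180.0, -0.0, -2.5]
force: [1.0, 1.4, -0.4]
opening: 0.0213
gripper_force: 30.0
```

Request:
send_rows --increments '[[[0, 0, 0.2, 0], [0, 0, 0.5, 0], [0, 0, 0.7, 0], [0, -0.2, 0.7, 0], [0, -0.5, 0.7, -0.1], [0, -0.75, 0.7, -0.2], [0, -0.75, 0.7, -0.3]]]'

```text
clock: 8.18
tool_pos: [0.4524, -0.0561, 0.1441]
orientation: [179.9, 0.1, -28.8]
force: [-0.1, 0.1, -1.4]
opening: 0.0213
gripper_force: 30.0
```

Request:
send_rows --increments '[[[-0.05, -0.25, 0, -0.12], [-0.1, -0.5, 0, -0.24], [-0.15, -0.75, 0, -0.36], [-0.2, -0.95, 0, -0.48], [-0.24, -0.95, 0, -0.6], [-0.24, -0.95, 0, -0.72], [-0.24, -0.95, 0, -0.72]]]'

```text
clock: 9.05
tool_pos: [0.4051, -0.2432, 0.1442]
orientation: [179.9, 0.0, -90.1]
force: [0.4, -0.3, -1.6]
opening: 0.021
gripper_force: 30.0
```

Request:
send_rows --increments '[[[0, -0.25, 0, 0], [0, -0.5, 0, 0], [0, -0.52, 0, 0], [0, -0.52, -0.2, 0], [0, -0.52, -0.4, 0], [0, -0.52, -0.58, 0], [0, -0.52, -0.58, 0], [0, -0.52, -0.58, 0]]]'

```text
clock: 10.05
tool_pos: [0.4067, -0.3472, 0.0297]
orientation: [-180.0, -0.0, -90.0]
force: [0.2, -0.1, -1.1]
opening: 0.0212
gripper_force: 30.0
```

Request:
send_rows --increments '[[[0, 0, -0.05, 0], [0, 0, -0.09, 0], [0, 0, -0.09, 0]]]'

```text
clock: 10.42
tool_pos: [0.4054, -0.347, 0.0102]
orientation: [180.0, 0.0, -90.1]
force: [0.7, -0.0, -2.1]
opening: 0.0211
gripper_force: 30.0
```

Request:
send_rows --increments '[[[0, 0, 0, 0], [0, 0, 0, 0], [0, 0, 0, 0], [0, 0, 0.2, 0], [0, 0, 0.5, 0], [0, 0, 0.8, 0], [0, 0, 0.9, 0]]]' --jaw 0.45

```text
clock: 11.3
tool_pos: [0.4074, -0.3481, 0.1952]
orientation: [-179.6, -0.2, -90.1]
force: [-0.0, 0.4, -1.2]
opening: 0.0395
gripper_force: 0.0
```

Request:
send_rows --increments '[[[0.05, 0.3, 0, -0.12], [0.09, 0.6, 0, -0.24], [0.13, 0.9, 0, -0.36], [0.17, 1, 0, -0.48], [0.17, 1, 0, -0.6], [0.17, 1, 0, -0.72], [0.17, 1, 0, -0.774], [0.17, 1, 0, -0.774]]]' --jaw 0.8

```text
clock: 12.3
tool_pos: [0.4398, -0.1471, 0.1907]
orientation: [-180.0, 0.0, -156.6]
force: [-0.4, -0.3, 0.4]
opening: 0.0703
gripper_force: 0.0
```

```bash
python3 w.py w2; python3 - <<'E'
from h import *
for n in ["scene","side"]:
    ctrl.snapshot(n)
    for t,z in [("spanner",.005),("pipe",.02)]:
        print(n,t,[rect(n,d["mask"],z)[1:] for d in ctrl.trace(t,n) if d["conf"]>.4 and d["mask"].sum()>20])
E
```

```text
12.3 [ 0.4398 -0.1471  0.1907] [-1.8000e+02  2.0000e-02 -1.5657e+02] [  5.9   1.9 -28.   -0.  -60.1 -72.5]
pipe 0.61 [18.6, 31.1, 164.0, 113.9] rect [ 0.407 -0.356] [0.153 0.034] 89.6 pca 89.9 mean [ 0.407 -0.359] img 90.0 72.0
pipe origin [array([ 0.41 , -0.353,  0.   ]), array([ 0.425, -0.358,  0.   ])]
spanner 0.69 [264.5, 120.4, 298.1, 239.4] rect [ 0.443 -0.113] [0.158 0.037] 24.1 pca 23.0 mean [ 0.442 -0.112] img 281.0 184.0
spanner origin [array([ 0.443, -0.111,  0.   ])]
bottle origin [array([ 0.424, -0.359,  0.   ])]
tray origin []
scene spanner [(array([ 0.442, -0.118]), array([0.158, 0.037]), 28.2, 'pca', np.float32(25.1), 'mean', array([ 0.445, -0.112], dtype=float32), 'img', np.float64(216.0), np.float64(224.0))]
scene pipe [(array([ 0.405, -0.352]), array([0.138, 0.032]), 90.0, 'pca', np.float32(89.6), 'mean', array([ 0.405, -0.356], dtype=float32), 'img', np.float64(159.0), np.float64(279.0))]
side spanner [(array([ 0.443, -0.117]), array([0.152, 0.039]), 25.7, 'pca', np.float32(22.6), 'mean', array([ 0.444, -0.114], dtype=float32), 'img', np.float64(230.0), np.float64(240.0))]
side pipe [(array([ 0.407, -0.349]), array([0.031, 0.162]), 0.4, 'pca', np.float32(90.1), 'mean', array([ 0.406, -0.356], dtype=float32), 'img', np.float64(217.0), np.float64(302.0))]
```

Request:
send_rows --increments '[[[0.01, 0.17, -0.2, 0], [0.01, 0.17, -0.5, 0], [0.01, 0.17, -0.75, 0], [0.01, 0.17, -0.9, 0], [0.01, 0.17, -0.94, 0], [0.01, 0.17, -0.94, 0]]]'

```text
clock: 13.8
tool_pos: [0.4421, -0.1132, 0.0028]
orientation: [-180.0, -0.0, -156.6]
force: [-0.8, 0.3, -0.7]
opening: 0.0702
gripper_force: 0.0
```

Request:
send_rows --increments '[[[0, 0, 0, 0], [0, 0, 0, 0], [0, 0, 0, 0], [0, 0, 0, 0], [0, 0, 0, 0], [0, 0, 0, 0], [0, 0, 0, 0], [0, 0, 0, 0], [0, 0, 0, 0]]]' --jaw 0

```text
clock: 14.92
tool_pos: [0.4417, -0.1131, 0.0026]
orientation: [180.0, -0.0, -156.6]
force: [-1.1, 3.0, 2.1]
opening: 0.016
gripper_force: 30.0
```

Request:
send_rows --increments '[[[0, 0, 0.2, 0], [0, 0, 0.5, 0], [0, 0.1, 0.7, 0], [0, 0.3, 0.7, 0.05], [-0.02, 0.55, 0.7, 0.15], [-0.05, 0.8, 0.7, 0.25], [-0.05, 1, 0.7, 0.35], [-0.05, 1, 0.7, 0.35]]]'

```text
clock: 15.92
tool_pos: [0.4318, 0.089, 0.1425]
orientation: [-180.0, 0.0, -126.3]
force: [0.7, 0.5, -2.5]
opening: 0.0165
gripper_force: 30.0
```

Request:
send_rows --increments '[[[0, 0.25, 0, 0.1], [-0.02, 0.5, 0, 0.2], [-0.04, 0.75, 0, 0.3], [-0.06, 1, 0, 0.4], [-0.08, 1, 0, 0.465], [-0.08, 1, 0, 0.465]]]'

```text
clock: 16.68
tool_pos: [0.4154, 0.2863, 0.1419]
orientation: [179.9, -0.1, -86.7]
force: [0.1, -1.2, -2.4]
opening: 0.0165
gripper_force: 30.0
```

```bash
python3 - <<'E'
from h import *
import cv2
o=ctrl.get_obs(); print(o["tool_pos"].round(3),o["orientation"].round(1),o["opening"])
c=ctrl.calibration("wrist"); im=ctrl.snapshot("wrist"); cv2.imwrite("pics/w3.png",im[:,:,::-1])
for x,y in [(.355,.266),(.505,.266),(.505,.486),(.355,.486)]: print(proj("wrist",[x,y,.055],c))
for d in ctrl.trace("orange_bin","wrist"): print(d["conf"],*rect("wrist",d["mask"],.055,c))
E
```

```text
[0.415 0.286 0.142] [ 1.799e+02 -1.000e-01 -8.670e+01] 0.016471504558567614
[[324.36619258 181.12487757]]
[[156.01530935 171.62357787]]
[[164.79658895 364.21204932]]
[[298.74829689 370.09063309]]
0.56 rect [0.441 0.334] [0.15  0.143] 3.3 pca 3.9 mean [0.451 0.294] img 217.0 204.0
```

View pics/w3.png

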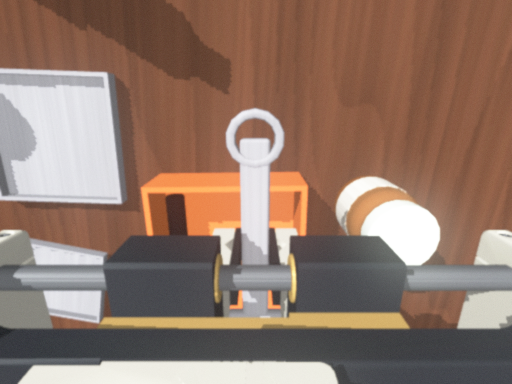

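The wrist view shows the spanner held over the orange bin, whose near rim corners are at (145,187) and (306,180). That puts the bin centre near (0.436, 0.382). I'll release slightly high so the gripper body stays above the jar top.

Request:
send_rows --increments '[[[0.03, 0.25, 0, 0], [0.035, 0.48, 0, 0], [0.035, 0.48, -0.1, 0], [0.035, 0.48, -0.3, 0], [0.035, 0.48, -0.5, 0], [0.035, 0.48, -0.56, 0], [0.035, 0.48, -0.56, 0]]]'

```text
clock: 17.65
tool_pos: [0.4232, 0.3823, 0.0305]
orientation: [180.0, -0.1, -86.7]
force: [-0.2, 0.5, -1.1]
opening: 0.0158
gripper_force: 30.0
```

Request:
send_rows --increments '[[[0, 0, 0, 0], [0, 0, 0, 0], [0, 0, 0, 0], [0, 0, 0.2, 0], [0, 0, 0.5, 0], [0, 0, 0.8, 0], [0, 0, 0.9, 0]]]' --jaw 0.45

```text
clock: 18.52
tool_pos: [0.4239, 0.3843, 0.2157]
orientation: [-179.7, 0.3, -86.6]
force: [0.4, -0.2, -1.9]
opening: 0.0395
gripper_force: 0.0
```

```bash
python3 - <<'E'
from h import *
import cv2
for n in ["scene","side"]:
    im=ctrl.snapshot(n); cv2.imwrite(f"pics/{n}2.png",im[:,:,::-1])
    for t,z in [("spanner",.01)]:
        print(n,t,[rect(n,d["mask"],z)[1:] for d in ctrl.trace(t,n) if d["conf"]>.3 and d["mask"].sum()>20])
    for t in ["bottle","rest","jar","oil_tin"]: print(t,[(d["pixel"],d["conf"]) for d in ctrl.spot_point(t,n)])
E
```

```text
scene spanner [(array([ 0.415, -0.351]), array([0.236, 0.172]), 89.6, 'pca', np.float32(90.6), 'mean', array([ 0.418, -0.357], dtype=float32), 'img', np.float64(163.0), np.float64(282.0)), (array([0.424, 0.387]), array([0.038, 0.142]), 4.4, 'pca', np.float32(93.3), 'mean', array([0.423, 0.39 ], dtype=float32), 'img', np.float64(286.0), np.float64(116.0))]
bottle [([219.7, 307.7], 0.92)]
rest [([227.0, 307.6], 0.96)]
jar [([115.3, 243.6], 0.81)]
oil_tin []
side spanner [(array([0.44 , 0.427]), array([0.164, 0.342]), 3.3, 'pca', np.float32(93.3), 'mean', array([0.439, 0.412], dtype=float32), 'img', np.float64(224.0), np.float64(158.0))]
bottle [([198.5, 303.8], 0.87)]
rest [([204.5, 305.6], 0.7)]
jar [([175.6, 187.2], 0.65)]
oil_tin [([273.6, 304.3], 0.6)]
```

Request:
send_rows --increments '[[[0.1, -0.25, 0.24, 0.12], [0.2, -0.5, 0.24, 0.24], [0.3, -0.75, 0.24, 0.36], [0.35, -0.9, 0.24, 0.48], [0.35, -0.9, 0.24, 0.52], [0.35, -0.9, 0.24, 0.52]]]' --jaw 1

```text
clock: 19.88
tool_pos: [0.4929, 0.2024, 0.2584]
orientation: [180.0, 0.0, -42.0]
force: [-0.6, -0.1, 0.5]
opening: 0.0871
gripper_force: 0.0
```

Request:
send_rows --increments '[[[0.1, -0.25, 0, 0.12], [0.2, -0.5, 0, 0.24], [0.3, -0.75, 0, 0.36], [0.34, -0.9, 0, 0.48], [0.34, -0.9, 0, 0.516], [0.34, -0.9, 0, 0.516]]]'

```text
clock: 20.62
tool_pos: [0.5609, 0.0229, 0.2583]
orientation: [180.0, 0.0, 2.3]
force: [0.8, -0.2, 0.3]
opening: 0.0879
gripper_force: 0.0
```

```bash
python3 w.py w4; python3 - <<'E'
from h import *
import cv2
im=ctrl.snapshot("wrist")
print([(d["pixel"],d["conf"]) for d in ctrl.spot_point("bottle","wrist")],[(d["pixel"],d["conf"]) for d in ctrl.spot_point("rest","wrist")])
c=ctrl.calibration("wrist")
print({k:np.asarray(v).round(4).tolist() for k,v in c.items()})
f=np.array([.7,.025,.045]);a=np.radians(2.5)
u=np.array([-np.sin(.611)*np.cos(a),-np.sin(.611)*np.sin(a),np.cos(.611)])
for s in [0,.103,.142,.15]: print(s,f+s*u,proj("wrist",f+s*u,c))
E
```

```text
20.625 [0.5609 0.0229 0.2583] [1.7999e+02 3.0000e-02 2.3200e+00] [ 22.3   8.8 -11.   -0.  -70.2  70. ]
pipe origin []
spanner 0.68 [32.6, 226.8, 65.5, 232.8] rect [0.438 0.345] [0.01  0.053] 2.3 pca 99.2 mean [0.436 0.339] img 52.0 232.0
spanner origin [array([ 0.425,  0.39 , -0.   ])]
bottle 0.82 [227.8, 35.2, 284.9, 152.5] rect [0.651 0.024] [0.106 0.052] 2.3 pca 5.8 mean [0.653 0.025] img 255.0 92.0
bottle 0.74 [30.2, 59.3, 143.9, 158.7] rect [0.63  0.184] [0.092 0.097] 1.4 pca 94.8 mean [0.632 0.184] img 91.0 108.0
bottle origin [array([0.704, 0.028, 0.   ])]
tray 0.95 [3.1, 65.6, 8.0, 137.3] rect [0.632 0.365] [0.008 0.094] 77.3 pca 169.0 mean [0.628 0.367] img 2.0 104.0
tray 0.63 [30.9, 60.5, 144.2, 162.2] rect [0.624 0.247] [0.131 0.135] 1.4 pca 91.1 mean [0.628 0.247] img 91.0 108.0
tray origin [array([0.625, 0.255, 0.   ])]
[([55.5, 254.6], 0.87)] []
{'mtx': [[283.1321, 0.0, 254.6913], [0.0, 283.1321, 192.8082], [0.0, 0.0, 1.0]], 'eye': [0.6425, 0.0253, 0.4168], 'attitude': [-17.2866, -0.0123, -87.5477]}
0 [0.7   0.025 0.045] [[256.90874523  54.28763657]]
0.103 [0.6409665  0.02242254 0.1293647 ] [[257.48626628 106.47207727]]
0.142 [0.61861401 0.02144661 0.16130861] [[257.78058327 133.06637696]]
0.15 [0.61402888 0.02124642 0.16786121] [[257.84800579 139.15863337]]
```

View pics/w4.png

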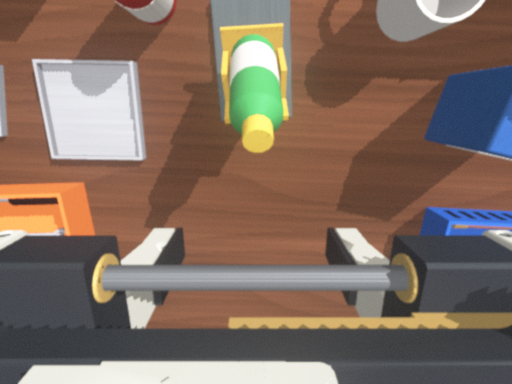

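The wrist view shows the bottle axis at column 255–258 with the cap at (258,133), which matches my model. The tray at (91,108) gives (0.624, 0.247). Next I'll grasp the bottle about 108 mm from its underside.

Request:
send_rows --increments '[[[0.2, 0, 0, 0], [0.385, 0, 0, 0], [0.385, 0, -0.2, 0], [0.385, 0, -0.45, 0], [0.385, 0, -0.65, 0], [0.385, 0, -0.72, 0], [0.385, 0, -0.72, 0], [0.385, 0, -0.72, 0]]]'

```text
clock: 22.22
tool_pos: [0.6391, 0.0231, 0.1166]
orientation: [-180.0, -0.2, 2.5]
force: [-0.0, -0.2, 0.9]
opening: 0.0878
gripper_force: 0.0
```

Request:
send_rows --increments '[[[0, 0, 0, 0], [0, 0, 0, 0], [0, 0, 0, 0], [0, 0, 0, 0], [0, 0, 0, 0], [0, 0, 0, 0], [0, 0, 0, 0], [0, 0, 0, 0]]]' --jaw 0

```text
clock: 23.22
tool_pos: [0.638, 0.023, 0.1147]
orientation: [-180.0, -0.0, 2.5]
force: [0.2, 2.3, 1.9]
opening: 0.0517
gripper_force: 29.8
```

Request:
send_rows --increments '[[[-0.04, 0, 0.1, 0], [-0.1, 0, 0.22, 0], [-0.17, 0, 0.4, 0], [-0.24, 0, 0.57, 0], [-0.3, 0, 0.7, 0], [-0.3, 0, 0.7, 0], [-0.3, 0, 0.7, 0]]]'

```text
clock: 24.1
tool_pos: [0.577, 0.0227, 0.254]
orientation: [-180.0, 0.1, 2.4]
force: [0.5, 0.2, -2.4]
opening: 0.0514
gripper_force: 29.8
```

```bash
python3 - <<'E'
from h import *
import cv2
o=ctrl.get_obs(); print(o["clock"],o["tool_pos"].round(3),o["opening"],o["joint_pos"].round(1))
im=ctrl.snapshot("side"); cv2.imwrite("pics/side3.png",cv2.resize(im[60:260,170:420,::-1],None,fx=3,fy=3,interpolation=cv2.INTER_CUBIC))
g=o["tool_pos"]+[0,0,.0188]; print(proj("side",g), ctrl.trace("bottle","side")[:1] and ctrl.trace("bottle","side")[0]["bbox"])
for t in [0,15,35]:
    t=np.radians(t); print(proj("side",g-.108*np.array([-np.sin(t),0,np.cos(t)])))
E
```

```text
24.1 [0.577 0.023 0.254] 0.05141972956780065 [ 21.6  10.5  -9.5  -0.  -70.1  70.8]
[[269.4019403  132.68761889]] [259.3, 126.0, 294.6, 165.7]
[[269.5031054  166.18501232]]
[[278.69654733 164.50860659]]
[[289.97676733 159.08796101]]
```

View pics/side3.png

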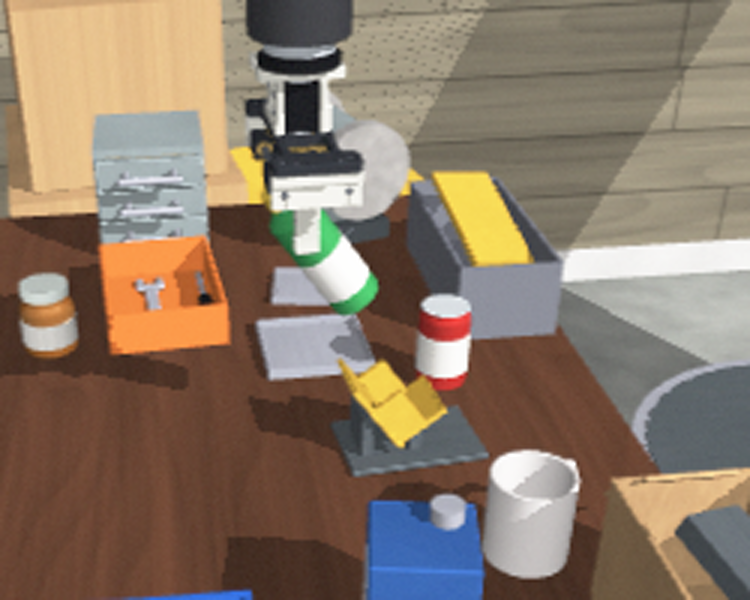

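The bottle is held at about (265,230)–(375,295) in the crop, still tilted near 35°. The tool can't tilt, so I'll push the bottle's foot against the fixed oil tin to turn it upright in the grip. First I'll fit the tin's pose.

```bash
python3 - <<'E'
from h import *
import cv2
from scipy.optimize import minimize
M={}
for n in ["scene","side"]:
    ctrl.snapshot(n); d=ctrl.trace("oil_tin",n)
    M[n]=d[0]["mask"]; print(n,d[0]["conf"],d[0]["bbox"],M[n].sum())
def f(p,show=False):
    x,y,a=p; s=0
    ca,sa=np.cos(a),np.sin(a); r=.045
    B=[(x+ca*i*r-sa*j*r,y+sa*i*r+ca*j*r,z) for i in(-1,1) for j in(-1,1) for z in(0,.12)]
    for n in M:
        h=cv2.convexHull((proj(n,B)*16).astype(np.int32))
        m=np.zeros((384*2,512*2),np.uint8); q=(cv2.convexHull(proj(n,B).astype(np.float32))*2+.5)
        cv2.fillConvexPoly(m,(q*16).astype(np.int32),1,shift=4)
        big=cv2.resize(M[n].astype(np.uint8),(1024,768),interpolation=cv2.INTER_NEAREST)
        s-= (m&big).sum()/(m|big).sum()
    return s
best=min((minimize(f,[.64,-.275,a],method="Nelder-Mead",options=dict(initial_simplex=[[.64,-.275,a],[.65,-.275,a],[.64,-.265,a],[.64,-.275,a+.1]])) for a in (-.3,-.1,.1,.3)),key=lambda r:r.fun)
print(best.x,np.degrees(best.x[2]),best.fun)
x,y,a=best.x;nv=np.array([np.cos(a),np.sin(a)])
for d in (.16,.071): print(d,np.array([x,y])-nv*d)
print(np.degrees(a))
E
```

```text
scene 0.93 [217.4, 266.0, 267.1, 315.3] 1469
side 0.66 [289.4, 223.4, 335.2, 285.9] 2232
[ 0.64016933 -0.27032383 -0.21185292] -12.138278170313916 -1.8450812327732664
0.16 [ 0.48374645 -0.23668035]
0.071 [ 0.57075668 -0.25539454]
-12.138278170313916
```

Request:
send_rows --increments '[[[-0.1, -0.2, 0, -0.04], [-0.2, -0.4, 0, -0.08], [-0.3, -0.6, 0, -0.12], [-0.4, -0.8, 0, -0.17], [-0.49, -0.95, 0, -0.17], [-0.49, -0.95, 0, -0.17]]]'

```text
clock: 25.2
tool_pos: [0.4786, -0.1688, 0.2546]
orientation: [180.0, 0.0, -12.3]
force: [0.3, 0.5, -2.0]
opening: 0.0515
gripper_force: 29.8
```

Request:
send_rows --increments '[[[0, -0.2, -0.1, 0], [0, -0.34, -0.25, 0], [0, -0.34, -0.42, 0], [0, -0.34, -0.52, 0], [0, -0.34, -0.52, 0], [0, -0.34, -0.52, 0]]]'

```text
clock: 25.95
tool_pos: [0.4808, -0.235, 0.1514]
orientation: [180.0, -0.1, -12.1]
force: [0.1, -0.1, -1.8]
opening: 0.0514
gripper_force: 29.8
```

Request:
send_rows --increments '[[[0.08, -0.016, 0, 0], [0.12, -0.025, 0, 0], [0.16, -0.034, 0, 0], [0.2, -0.042, 0, 0], [0.24, -0.051, 0, 0], [0.28, -0.06, 0, 0], [0.28, -0.06, 0, 0]]]'

```text
clock: 26.82
tool_pos: [0.5357, -0.2473, 0.1499]
orientation: [180.0, 0.1, -12.2]
force: [-2.6, -0.0, -3.9]
opening: 0.0514
gripper_force: 30.0
```

Request:
send_rows --increments '[[[0.03, -0.006, 0, 0], [0.06, -0.012, 0, 0], [0.09, -0.019, 0, 0], [0.12, -0.025, 0, 0], [0.145, -0.03, 0, 0], [0.16, -0.034, 0, 0], [0.16, -0.034, 0, 0]]]'

```text
clock: 27.7
tool_pos: [0.5681, -0.2539, 0.1504]
orientation: [-180.0, -0.0, -12.2]
force: [-3.7, -0.1, -1.6]
opening: 0.0513
gripper_force: 30.0
```

```bash
cat > t.py <<'E'
from h import *
import cv2,sys
o=ctrl.get_obs(); print(o["clock"],o["tool_pos"].round(4),o["force"].round(1))
g=o["tool_pos"]+[0,0,.0188]; a=np.radians(o["orientation"][2])
q=proj("side",g)[0].astype(int); im=ctrl.snapshot("side")
x0,y0=max(q[0]-80,0),max(q[1]-60,0)
cv2.imwrite(f"pics/{sys.argv[1]}.png",cv2.resize(im[y0:y0+120,x0:x0+160,::-1],None,fx=4,fy=4,interpolation=cv2.INTER_CUBIC))
for t in (0,5,10,20,35):
    r=np.radians(t);u=np.array([-np.sin(r)*np.cos(a),-np.sin(r)*np.sin(a),np.cos(r)])
    print(t,[((proj("side",g+s*u)[0]-[x0,y0])*4).round().tolist() for s in (0,-.108)])
E
python3 t.py t1
```

```text
27.7 [ 0.5681 -0.2539  0.1504] [-3.7 -0.1 -1.6]
0 [[322.0, 244.0], [320.0, 382.0]]
5 [[322.0, 244.0], [335.0, 382.0]]
10 [[322.0, 244.0], [350.0, 382.0]]
20 [[322.0, 244.0], [379.0, 377.0]]
35 [[322.0, 244.0], [420.0, 364.0]]
```

View pics/t1.png

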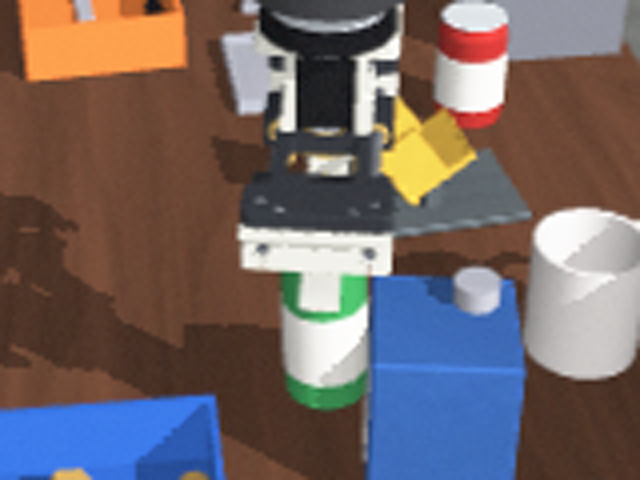

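The crop shows the bottle standing vertical in the grip at (325,340) against the tin, within about 3°. I'll give one last small push, back off, lift, and carry it to the tray.

Request:
send_rows --increments '[[[0.01, -0.002, 0, 0], [0.01, -0.002, 0, 0], [-0.04, 0.01, 0, 0], [-0.12, 0.025, 0.05, 0], [-0.2, 0.04, 0.2, 0], [-0.2, 0.04, 0.4, 0], [-0.2, 0.1, 0.55, 0], [-0.2, 0.3, 0.6, 0], [-0.2, 0.5, 0.6, 0], [-0.2, 0.7, 0.6, 0], [-0.2, 0.9, 0.6, 0], [-0.2, 1, 0.6, 0]]]'

```text
clock: 29.25
tool_pos: [0.5272, -0.0523, 0.2718]
orientation: [-179.9, -0.1, -12.1]
force: [-0.1, -0.9, -2.2]
opening: 0.0515
gripper_force: 30.0
```

Request:
send_rows --increments '[[[0.05, 0.2, 0, 0], [0.12, 0.45, 0, 0], [0.2, 0.7, 0, 0], [0.27, 0.9, 0, 0], [0.3, 1, 0, 0], [0.3, 1, 0, 0]]]'

```text
clock: 30.0
tool_pos: [0.5876, 0.147, 0.2709]
orientation: [-180.0, -0.0, -12.1]
force: [-0.2, -0.4, -1.9]
opening: 0.051
gripper_force: 30.0
```

```bash
python3 -c "
from plant import ctrl
o=ctrl.get_obs();print(o['clock'],o['tool_pos'],o['orientation'],o['opening'],o['force'])"
```

```text
30.0 [0.58759214 0.1469546  0.27089388] [-1.79971921e+02 -2.80517822e-02 -1.20797257e+01] 0.051046272121678164 [-0.20266966 -0.36177006 -1.89428024]
```

Request:
send_rows --increments '[[[0.07, 0.2, 0, 0], [0.14, 0.4, 0, 0], [0.175, 0.5, -0.1, 0], [0.175, 0.5, -0.3, 0], [0.175, 0.5, -0.5, 0], [0.175, 0.5, -0.7, 0], [0.175, 0.5, -0.8, 0], [0.175, 0.5, -0.83, 0], [0.175, 0.5, -0.83, 0]]]'

```text
clock: 31.12
tool_pos: [0.6228, 0.2454, 0.1048]
orientation: [180.0, -0.0, -12.2]
force: [0.9, -0.3, -2.0]
opening: 0.0513
gripper_force: 30.0
```

Request:
send_rows --increments '[[[0, 0, -0.015, 0], [0, 0, -0.03, 0], [0, 0, -0.04, 0], [0, 0, -0.05, 0], [0, 0, -0.05, 0]]]'

```text
clock: 31.75
tool_pos: [0.6226, 0.246, 0.0943]
orientation: [180.0, 0.0, -12.2]
force: [-0.1, -0.4, -2.5]
opening: 0.0518
gripper_force: 30.0
```

Request:
send_rows --increments '[[[0, 0, -0.005, 0], [0, 0, -0.01, 0], [0, 0, -0.015, 0], [0, 0, -0.015, 0]]]'

```text
clock: 32.25
tool_pos: [0.6234, 0.2461, 0.0926]
orientation: [-180.0, -0.1, -12.1]
force: [-0.1, -0.5, 4.9]
opening: 0.0517
gripper_force: 30.0
```

```bash
python3 t.py t2
```

```text
32.25 [0.6234 0.2461 0.0926] [-0.1 -0.5  4.9]
0 [[322.0, 243.0], [321.0, 347.0]]
5 [[322.0, 243.0], [331.0, 347.0]]
10 [[322.0, 243.0], [341.0, 346.0]]
20 [[322.0, 243.0], [361.0, 343.0]]
35 [[322.0, 243.0], [388.0, 331.0]]
```

View pics/t2.png

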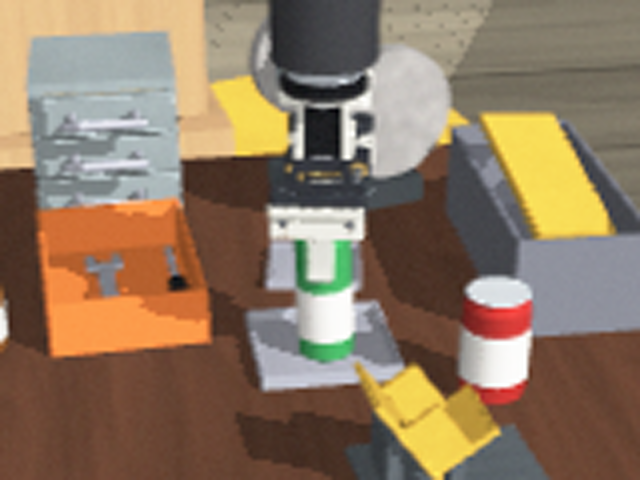

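The bottle is on the tray at (325,345) and touching the floor, with about 3° of lean left. I'll press lightly to seat it flat, then release.

Request:
send_rows --increments '[[[0, 0, -0.005, 0], [0, 0, -0.01, 0], [0, 0, -0.012, 0], [0, 0, -0.012, 0]]]'

```text
clock: 32.8
tool_pos: [0.6247, 0.2459, 0.0922]
orientation: [-179.9, -0.2, -12.1]
force: [-0.5, -4.6, 15.2]
opening: 0.0512
gripper_force: 30.0
```

Request:
send_rows --increments '[[[0, 0, 0.005, 0], [0, 0, 0.005, 0], [0, 0, 0.005, 0], [0, 0, 0.005, 0], [0, 0, 0.005, 0], [0, 0, 0.005, 0]]]' --jaw 1

```text
clock: 33.55
tool_pos: [0.6227, 0.246, 0.09]
orientation: [180.0, 0.0, -12.2]
force: [1.0, 0.4, -0.7]
opening: 0.0874
gripper_force: 0.0
```

Request:
send_rows --increments '[[[0, 0, 0.05, 0], [0, 0, 0.2, 0], [0, 0, 0.45, 0], [0, 0, 0.7, 0], [0, 0, 0.95, 0], [0, 0, 0.95, 0], [0, 0, 0.95, 0]]]'

```text
clock: 34.42
tool_pos: [0.6225, 0.246, 0.2806]
orientation: [-180.0, -0.0, -12.2]
force: [0.7, 0.2, -1.3]
opening: 0.0874
gripper_force: 0.0
```

```bash
python3 t.py t3; python3 - <<'E'
from h import *
import cv2
T={n:ctrl.snapshot(n) for n in ("scene","side")}
cv2.imwrite("pics/end.png",cv2.hconcat([cv2.resize(T["scene"][60:310,110:375,::-1],(400,377)),cv2.resize(T["side"][90:350,130:400,::-1],(400,377))]))
for n in T: print(n,[(t,[(np.round(d["pixel"]).tolist(),round(d["conf"],2)) for d in ctrl.spot_point(t,n)]) for t in ("bottle","pipe","spanner","jar","can","mug","tape")])
E
```

```text
34.425 [0.6225 0.246  0.2806] [ 0.7  0.2 -1.3]
0 [[322.0, 242.0], [321.0, 364.0]]
5 [[322.0, 242.0], [332.0, 363.0]]
10 [[322.0, 242.0], [343.0, 362.0]]
20 [[322.0, 242.0], [364.0, 358.0]]
35 [[322.0, 242.0], [393.0, 344.0]]
scene [('bottle', [([169.0, 316.0], 0.75)]), ('pipe', [([279.0, 161.0], 0.58)]), ('spanner', [([116.0, 285.0], 0.71), ([263.0, 125.0], 0.49)]), ('jar', [([118.0, 243.0], 0.96)]), ('can', [([206.0, 340.0], 0.73), ([227.0, 309.0], 0.53)]), ('mug', [([286.0, 295.0], 0.83)]), ('tape', [([265.0, 125.0], 0.83)])]
side [('bottle', [([177.0, 277.0], 0.6)]), ('pipe', [([301.0, 216.0], 0.65), ([180.0, 277.0], 0.23)]), ('spanner', [([162.0, 223.0], 0.56)]), ('jar', [([175.0, 187.0], 0.9)]), ('can', [([185.0, 314.0], 0.66)]), ('mug', [([242.0, 344.0], 0.77)]), ('tape', [([316.0, 166.0], 0.56), ([175.0, 276.0], 0.41)])]
```

View pics/end.png

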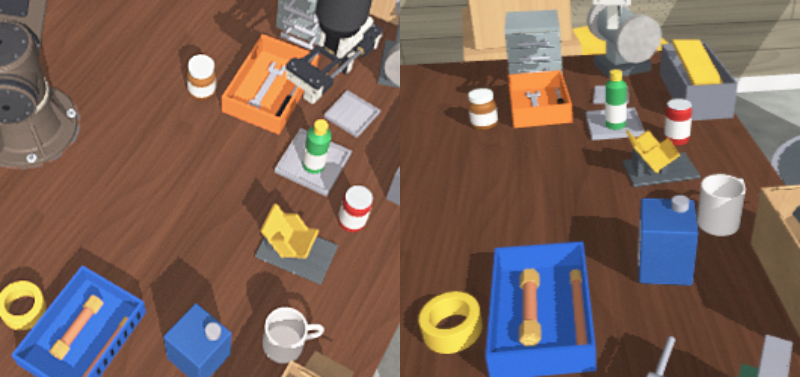

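The bottle stands upright on the large tray at (317,150). The pipe is in the blue bin at (75,325) and the spanner is in the orange bin at (268,85). The bystanders haven't moved and the gripper is clear, so I'm handing in the job.

```bash
python3 -c "
from plant import ctrl
print(ctrl.close_job())"
```

```text
the job is handed in; nothing more can be done
None
```

I handed the job in at about 34.5 s: the last pictures show the pipe in the blue bin, the spanner in the orange bin, the bottle upright on the 130 mm tray and the bystanders in place, but the system returned no verdict.

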